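# Fetch the dropper bottle from behind the carton

## Task

The small amber dropper bottle stands under the roof of the low bench shelf, behind the carton that is stood on its long edge across the front. Move the carton well aside, take the bottle out, keeping it upright, and stand it in the shallow steel spill tray. Then stand the carton on its long edge again across the middle of the shelf's front, pushed up flush against the front lip, and leave the crucible, the timer and the large amber bottle where they are.

Things in the scene. Friction and masses are not known exactly. Their poses are not given: they have to be found in the camera images.
- bench_shelf: Fixed low shelf of plain aluminium, 123 mm deep, 226 wide, 180 high, open in front. Origin on the worktop; x points into the shelf, y to its left seen from the front, z up. Floor 6 mm thick. Front lip 15 mm high, 6 thick, outer face at x = -65 mm. Cheeks 40 mm high at both ends (inner faces y = +-107 mm), rear panel's inner face at x = +50 mm.
- roof_edge (a point): Middle of the lower front edge of the shelf's grey roof board: bench_shelf frame x = -5 mm, y = 0, z = 170 mm; axes as the shelf's. From here the board, 10 mm thick and 236 mm wide, runs to the back; its two end gussets begin at x = +16 mm. A tape roll, a vial and a loupe are fixed on top of it.
- mouth (a point): Point where the carton's centre belongs: 18 mm in front of the lip's outer face, mid-width, 46.5 mm up (bench_shelf frame: x = -83 mm, y = 0). Axes as the bench_shelf's.
- carton_center (a point): Centre of the loose plaster carton, 151 x 93 x 36 mm, stood on its long edge: own x axis along the 151 mm length (level), y along the 93 mm side (up), z through the 36 mm thickness (level, pointing into the shelf). About 0.12 kg. It starts 2 to 12 mm off the lip and a little off square and centre.
- bottle_center (a point): Centre (50 mm above its foot) of the loose small amber dropper bottle with a white cap, 45 mm diameter, 100 mm high, straight body to 60 mm up or more. z axis up. About 0.12 kg. It stands on the shelf's floor behind the carton, left or right, the crucible in the other place; its axis is within 5 mm of x = 0 of the bench_shelf, so the roof is over it.
- crucible: Loose pale ceramic crucible, 48 mm across, 38 mm high, on the shelf's floor on the other side from the bottle, about 94 mm from it centre to centre. Origin under its centre. Leave alone.
- spill_tray: Fixed square steel tray, 100 x 100 x 14 mm outside, walls and floor 4 mm thick, on the worktop at the left. Origin under its centre, z up. Just beyond it stands a bulky furnace, taller than 0.3 m (from about x = 0.49 m on, left of y = 0.22 m): an arm that starts at the left must go round its front.
- timer: Loose square timer, 62 x 62 x 18 mm, lying on the worktop to the right of the tray. Origin under its centre. Leave alone. Between it and the microscope's base on the right (left edge at about y = -0.11 m), in front of the shelf, the worktop is free: room for the carton, parallel to where it stood.
- big_bottle: Loose large amber bottle with a black cap, 62 mm diameter, 130 mm high, to the left of the tray. Origin under its centre. Leave alone.
Mind the look-alikes: they are no part of the job. What is shaped like the part that bears bottle_center but turquoise is not meant.

How it is judged:
By the outcome, as a careful person would: the job done as asked, in the order asked, and still so for the second after the job is handed in, with the robot touching nothing.
It also fails if it takes over 67 s, if anything falls off the work surface, if the arm or the gripper's body presses on something with over 40 N, if the wrist force passes 120 N, or if a joint passes its speed limit or range.

## Robot

A 6-joint arm with a two-finger parallel gripper is mounted at the origin on a cart in front of the work surface, level with it; the furniture and walls round the work are solid. World frame = base frame: x ahead of the robot, y to its left, z up, the work surface at z = 0. Lengths are in mm, angles in rad, forces in N, time in s.
With the tool pointing down it reaches from about 300 to 850 mm from the base axis. Payload 5.4 kg.
Tool frame: the origin (TCP) lies between the finger pads; the fingertips stand 8 mm ahead of it and the grasp point (between the pads) lies 11 mm behind it; z points along the fingers, y is the line along which they close (so a half turn about z gives the same grasp; the last joint's range is limited). The gripper opens to 85 mm and grips with 20 to 120 N. Pads are 22 mm wide; open, the fingers measure 114 mm over their backs; the gripper's body (76 mm by 85 mm) begins 54 mm behind the grasp point. The pads swing forward as they close: fully open they stand 13 mm farther back than shut.
Start: joints at [-1.33, 0.158, 1.597, -0, 1.386, -0.21], TCP at [250.494, -517.551, 239.299] pointing down, gripper open.
Joint ranges: [-2.91, 2.91], [-0.94, 2.29], [0.18, 2.7], [-1.29, 4.43], [0.17, 2.64], [-3, 3]. Speed limits (rad/s): [2.57, 2.57, 3.14, 3.14, 3.14, 3.14].

## Interface

Orientations are given as a unit quaternion [x, y, z, w].
In Python, from station import robot gives the robot as it stands. Calls block until the motion is done:
- robot.reach(position, orientation): joint-space move of the TCP to a pose.
- robot.move_linear(position, rate=150, frame=None): straight line of the TCP; frame=None keeps the orientation; rate is the mean speed in mm/s.
- robot.goto_joints(angles): joint-space move.
- robot.command_gripper(opening, effort=None): opening from 0.0 (shut) to 1.0 (fully open); effort is the grip in N (None keeps the last); returns when the fingers have stopped.
- robot.dwell(seconds).
- robot.inverse_kinematics(position, orientation): joint angles nearest the present ones, or None.
- robot.capture(name): name is "side" or "top"; returns a dict with "pixels" (384x512x3 uint8, red, green, blue), "mtx" (3x3 intrinsics, pixels), "world_from_camera" (4x4, takes a point from camera to world coordinates). Camera axes: x right, y up, looking along -z (the intrinsics and any distortion apply to the point x, -y, -z); pixel columns grow to the right and rows downward; lengths in mm; the calibration is good to about 2 mm. A picture is of the moment at which its call begins. There is no depth.
A pose or a line that the arm cannot do raises robot.MotionError and nothing moves.
- robot.hand_in(): hands the job in; it is judged then, once.
Trained networks look in the newest picture that a camera, given by its name, has taken for a name from the list of things; names that differ only in an ending like _2 or _b are one class to them, and where a whole thing is asked for, a point or a joint stands for the part that bears it (a point fixed in the world has none). Each returns a list of dicts, best first, with "p" (0 to 1); they miss things now and then, are a little off and sometimes report something else, mostly with a low value. They report only what shows in the picture. A call takes as long as a camera call. They do not tell look-alikes from the thing itself.
- robot.recognise(camera, name): "extent" ([left, top, right, bottom] in pixels, round what is visible of it).
- robot.trace(camera, name): "pixels" (384x512 bool, what is visible of it) and "extent" ([left, top, right, bottom] in pixels, round what is visible of it).
Readings, each from a call of its own:
- robot.current_t(): time.
- robot.current_joint_pos(): joint angles.
- robot.current_joint_vel(): joint speeds.
- robot.current_joint_torque(): joint torques, N m.
- robot.current_tcp_pos(): TCP position.
- robot.current_eef_rot(): TCP orientation.
- robot.current_contact_force(): force on the tool from outside, world axes, zero at the start.
- robot.current_ft_torque(): the same for the moment, N m.
- robot.current_width(): opening from 0.0 (shut) to 1.0 (fully open).
- robot.current_gripper_force(): force on a finger pad.
Only numpy, scipy, OpenCV 4.12 (cv2) and the standard library are available. Lean on these libraries where they do the work, as an engineer would, in place of code of your own. Each camera call takes 0.05 s, during which the arm holds its last target. There are 200 camera calls.

## Working session

There is one attempt and no reset: what is moved stays moved. The work goes in short steps, each a Python script; the robot and the scene stay as the last script left them, time stands still between calls to the robot, and variables do not carry over. Pictures are saved under pics/ and viewed, at most 10 in all, crops included, and the job is handed in when it is done.

```bash
ls; mkdir -p pics; python3 - <<'E'
from station import robot
import cv2,numpy as np
np.set_printoptions(precision=4,suppress=True)
for c in("side","top"):
    d=robot.capture(c); cv2.imwrite(f"pics/{c}0.png",d["pixels"][:,:,::-1])
    print(c,d["mtx"],d["world_from_camera"],[k for k in d])
    for n in("bench_shelf","carton_center","bottle_center","crucible","spill_tray","timer","big_bottle"):
        print(n,[(np.round(r["extent"]).tolist(),round(r["p"],2)) for r in robot.recognise(c,n)][:4])
print(robot.current_t())
a=cv2.imread("pics/side0.png");b=cv2.imread("pics/top0.png")
E
```

```text
pics
side [[346.393    0.     256.497 ]
 [  0.     346.393  189.2058]
 [  0.       0.       1.    ]] [[   0.9967    0.0516   -0.063   487.1681]
 [  -0.0807    0.7272   -0.6817 -381.0525]
 [   0.0106    0.6845    0.7289  738.8197]
 [   0.        0.        0.        1.    ]] ['pixels', 'mtx', 'world_from_camera']
bench_shelf [([274.0, 183.0, 351.0, 321.0], 0.59)]
carton_center [([255.0, 227.0, 275.0, 306.0], 0.93)]
bottle_center [([295.0, 259.0, 314.0, 292.0], 0.92), ([180.0, 252.0, 202.0, 282.0], 0.67)]
crucible [([289.0, 237.0, 308.0, 256.0], 0.84), ([272.0, 185.0, 354.0, 321.0], 0.36)]
spill_tray [([193.0, 191.0, 235.0, 223.0], 0.96)]
timer [([202.0, 232.0, 228.0, 257.0], 0.97), ([276.0, 183.0, 351.0, 324.0], 0.75)]
big_bottle [([207.0, 137.0, 234.0, 177.0], 0.81)]
top [[353.6213   0.     259.8786]
 [  0.     353.6213 193.4411]
 [  0.       0.       1.    ]] [[  -0.0196    0.9955   -0.0929  423.8139]
 [  -0.9998   -0.0203   -0.007   201.8404]
 [  -0.0088    0.0927    0.9957 1008.9917]
 [   0.        0.        0.        1.    ]] ['pixels', 'mtx', 'world_from_camera']
bench_shelf [([280.0, 108.0, 384.0, 178.0], 0.96), ([294.0, 171.0, 353.0, 193.0], 0.32)]
carton_center [([296.0, 172.0, 354.0, 191.0], 0.69), ([276.0, 215.0, 302.0, 237.0], 0.58)]
bottle_center [([330.0, 141.0, 351.0, 163.0], 0.63)]
crucible [([294.0, 170.0, 354.0, 193.0], 0.73), ([292.0, 141.0, 312.0, 156.0], 0.62)]
spill_tray [([226.0, 205.0, 263.0, 243.0], 0.77)]
timer [([278.0, 219.0, 300.0, 240.0], 0.97)]
big_bottle [([176.0, 201.0, 206.0, 231.0], 0.91)]
0.8
```

View pics/side0.png

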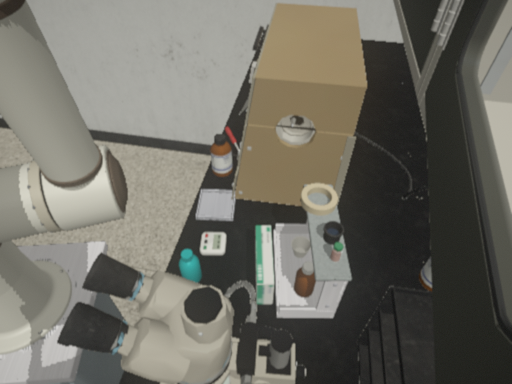

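View pics/top0.png

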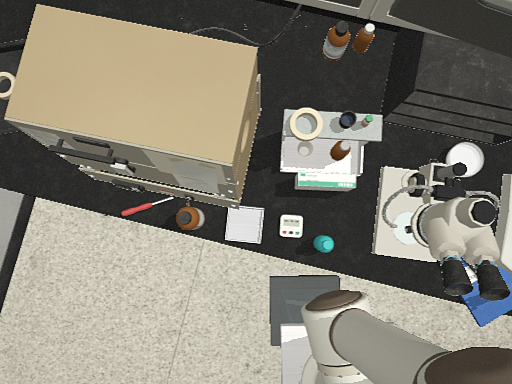

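Side view: candidates for the bottle are the amber one in the shelf at side (304,279) / top (341,150), the turquoise look-alike at side (190,266) / top (323,243), the big amber one at side (221,157), and distant amber bottles at top (336,40) and (364,38). By the description it is the one in the shelf; a close crop will check that.

```bash
cat > h.py <<'E'
from station import robot
import cv2,numpy as np
from scipy.spatial.transform import Rotation as R
np.set_printoptions(precision=1,suppress=True)
def pix2z(d,uv,z):
    K,T=d["mtx"],d["world_from_camera"]
    uv=np.atleast_2d(uv).astype(float)
    r=np.c_[(uv[:,0]-K[0,2])/K[0,0],-(uv[:,1]-K[1,2])/K[1,1],-np.ones(len(uv))]@T[:3,:3].T
    o=T[:3,3]; return o+r*((z-o[2])/r[:,2])[:,None]
def proj(d,P):
    K,T=d["mtx"],d["world_from_camera"]
    c=(np.atleast_2d(P)-T[:3,3])@T[:3,:3]
    return np.c_[K[0,2]+K[0,0]*c[:,0]/-c[:,2],K[1,2]-K[1,1]*c[:,1]/-c[:,2]]
def quat(yaw,tilt=0,down=True):
    pass
E
python3 - <<'E'
from h import *
s=robot.capture("side");t=robot.capture("top")
a=cv2.resize(s["pixels"][180:330,180:360,::-1],None,fx=4.0,fy=4.0,interpolation=cv2.INTER_CUBIC)[:, :]
b=cv2.resize(t["pixels"][100:260,220:400,::-1],None,fx=4.0,fy=4.0,interpolation=cv2.INTER_CUBIC)
a=cv2.resize(a,(720,600));b=b[:600]
cv2.imwrite("pics/s1.png",a);cv2.imwrite("pics/t1.png",b)
for c,d in(("side",s),("top",t)):
  for n,z in(("carton_center",93),("bench_shelf",0),("spill_tray",14),("timer",18),("bottle_center",100),("crucible",44),("big_bottle",130)):
    for r in robot.trace(c,n)[:2]:
        m=r["pixels"].astype(np.uint8)
        cs,_=cv2.findContours(m,cv2.RETR_EXTERNAL,cv2.CHAIN_APPROX_NONE)
        p=max(cs,key=len)[:,0]; q=cv2.minAreaRect(p.astype(np.float32))
        print(c,n,round(r["p"],2),np.array(q[0]),np.array(q[1]),q[2],"box->world",pix2z(d,cv2.boxPoints(q),z)[:,:2].round().tolist())
E
```

```text
side carton_center 0.89 [263.8 264.9] [78.1 17.4] 88.60282135009766 box->world [[528.0, 106.0], [569.0, 104.0], [551.0, -85.0], [517.0, -83.0]]
side bench_shelf 0.86 [311.8 250.6] [135.   76.3] 87.79740142822266 box->world [[596.0, 325.0], [825.0, 321.0], [729.0, -85.0], [562.0, -79.0]]
side bench_shelf 0.55 [213.  243.5] [23. 26.] 90.0 box->world [[391.0, 167.0], [459.0, 162.0], [457.0, 92.0], [393.0, 97.0]]
side spill_tray 0.55 [215. 205.] [30. 38.] 90.0 box->world [[377.0, 306.0], [485.0, 298.0], [481.0, 190.0], [381.0, 197.0]]
side timer 0.63 [212.5 244. ] [22. 25.] 90.0 box->world [[394.0, 151.0], [457.0, 146.0], [456.0, 81.0], [396.0, 85.0]]
side bottle_center 0.58 [304.  279.5] [35. 20.] 90.0 box->world [[604.0, 0.0], [647.0, -3.0], [631.0, -81.0], [592.0, -78.0]]
side bottle_center 0.55 [189.1 265.7] [34.4 20.4] 79.69515228271484 box->world [[354.0, 47.0], [397.0, 53.0], [412.0, -29.0], [373.0, -34.0]]
side crucible 0.54 [300.5 247. ] [20. 17.] 90.0 box->world [[621.0, 103.0], [662.0, 100.0], [652.0, 44.0], [612.0, 47.0]]
side big_bottle 0.87 [221.  155.5] [41. 20.] 90.0 box-
[... 662 characters left out ...]
0191841125488 box->world [[389.0, 311.0], [488.0, 299.0], [475.0, 199.0], [376.0, 212.0]]
top timer 0.73 [290. 226.] [22. 22.] 90.0 box->world [[455.0, 156.0], [453.0, 95.0], [392.0, 97.0], [394.0, 158.0]]
top bottle_center 0.78 [339.5 150. ] [20. 19.] 90.0 box->world [[645.0, 22.0], [644.0, -27.0], [591.0, -25.0], [592.0, 24.0]]
top bottle_center 0.7 [323. 243.] [18.4 17. ] 45.0 box->world [[381.0, 82.0], [410.0, 50.0], [377.0, 18.0], [347.0, 50.0]]
top crucible 0.73 [304.5 148.5] [15. 15.] 90.0 box->world [[658.0, 103.0], [657.0, 61.0], [615.0, 62.0], [616.0, 104.0]]
top big_bottle 0.64 [190.  217.5] [23. 28.] 90.0 box->world [[479.0, 418.0], [477.0, 348.0], [420.0, 348.0], [422.0, 418.0]]
```

View pics/s1.png

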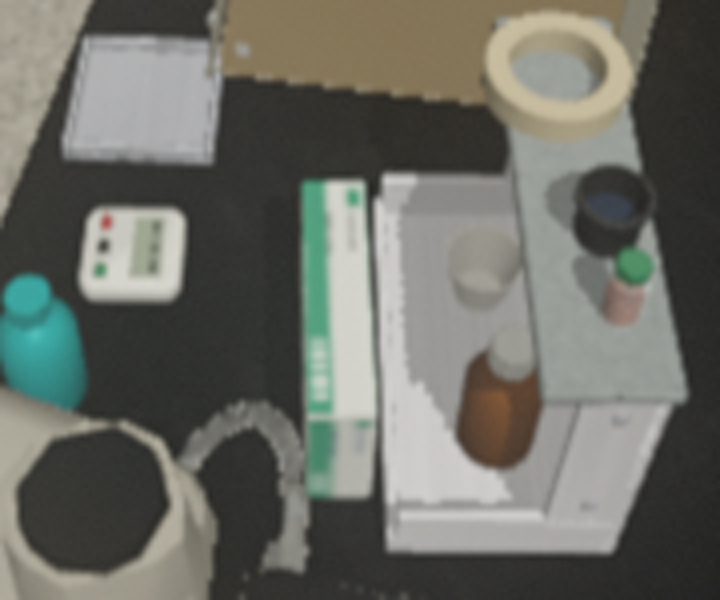

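View pics/t1.png

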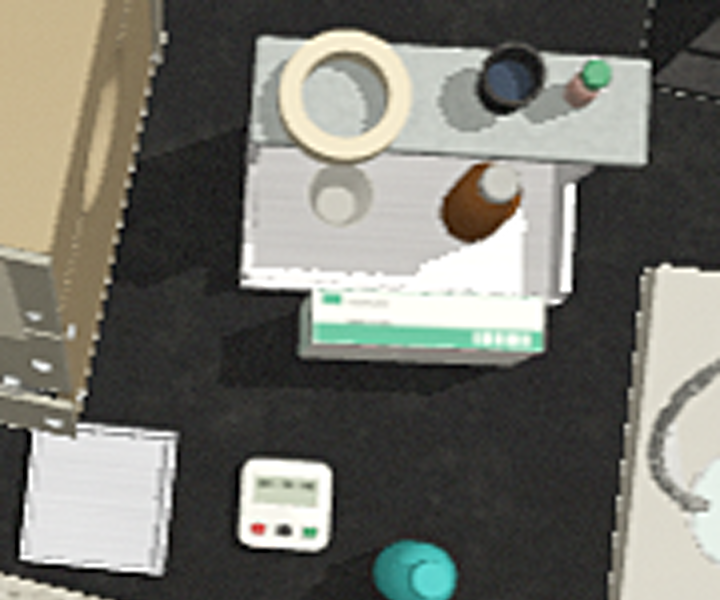

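The crops show the amber bottle with a pale cap inside the shelf at s1 (500,410), cap (515,345), and t1 (485,205), partly under the roof, so that one is confirmed. The carton top is at t1 (313..545, 290..350), and the turquoise look-alike is in the foreground.

```bash
cat > fit.py <<'E'
from h import *
from scipy.optimize import least_squares
s=robot.capture("side");t=robot.capture("top")
S=lambda x,y:(s,180+(x+.5)/4-.5,180+(y+.5)/4-.5)
Tp=lambda x,y:(t,220+(x+.5)/4-.5,100+(y+.5)/4-.5)
def fit(obs,x0,name):
    def pose(p,P): c,q=np.cos(p[2]),np.sin(p[2]); return [p[0]+c*P[0]-q*P[1],p[1]+q*P[0]+c*P[1],P[2]]
    f=lambda p:np.concatenate([proj(o[0],pose(p,P))[0]-o[1:] for P,o in obs])
    r=least_squares(f,x0,loss="soft_l1",x_scale=[100,100,.1]); print(name,r.x[:2],"yaw %.4f"%r.x[2],"res",f(r.x).reshape(-1,2).round(1).tolist())
fit([((-5,118,180),Tp(247,146)),((-5,-118,180),Tp(648,164)),((-65,113,15),Tp(240,285)),((-65,-113,15),Tp(568,302)),
 ((-5,-118,180),S(547,402)),((-65,-113,0),S(388,552)),((-65,-113,15),S(388,524)),((-65,113,15),S(377,197))],[620,0,0],"shelf")
# carton: local x along -into; use local frame: X into shelf, Y left, z
fit([((18,75.5,93),Tp(313,290)),((18,-75.5,93),Tp(545,298)),((-18,-75.5,93),Tp(545,351)),((-18,75.5,93),Tp(313,345)),
 ((-18,75.5,93),S(303,182)),((18,75.5,93),S(365,180)),((-18,-75.5,93),S(309,413)),((18,-75.5,93),S(374,419)),((-18,-75.5,0),S(309,496))],[540,36,0],"carton")
fit([((-50,50,14),Tp(33,428)),((50,50,14),Tp(33,428)),((50,50,14),Tp(33,428)),((50,-50,14),Tp(178,433)),((-50,-50,14),Tp(163,576)),((-50,50,14),Tp(20,562)),
 ((-50,50,14),S(82,37)),((50,50,14),S(221,40)),((50,-50,14),S(214,162)),((-50,-50,14),S(63,158))][3:],[430,255,0],"tray")
print("cap",pix2z(*[Tp(500,182)[0],Tp(500,182)[1:]],106),pix2z(s,S(515,343)[1:],106))
print("turq cap top",pix2z(t,Tp(428,577)[1:],100),pix2z(s,S(28,285)[1:],100))
for A,B in(((455,268),(118,262)),((455,268),(140,280))): # eyepieces
    pass
for uvt in((455,285),(492,290),(456,258),(475,210)):
    print("scope",uvt,[pix2z(t,uvt,z)[0][:2].round().tolist() for z in(200,300,400)])
for uv in((88,258),(60,320),(205,300)):
    print("scope side",uv,[pix2z(s,uv,z)[0][:2].round().tolist() for z in(200,300,400)])
E
cat >> h.py <<'E'
def down(yaw):  # tool z down, tool y axis at heading yaw
    y=np.array([np.cos(yaw),np.sin(yaw),0]);z=np.array([0,0,-1.]);return R.from_matrix(np.c_[np.cross(y,z),y,z]).as_quat()
def tilt(psi,t,sg=1):  # z ahead at heading psi, pitched down by t
    z=np.array([np.cos(t)*np.cos(psi),np.cos(t)*np.sin(psi),-np.sin(t)]);y=sg*np.array([-np.sin(psi),np.cos(psi),0]);return R.from_matrix(np.c_[np.cross(y,z),y,z]).as_quat()
E
python3 fit.py; python3 - <<'E'
from h import *
print(robot.current_eef_rot())
for n,p,q in(("carton",[540,36,90],down(0)),("carton-",[540,36,90],down(np.pi)),("hi",[150,-420,550],down(0)),("hi",[400,0,450],down(0))):
    r=robot.inverse_kinematics(p,q); print(n,r)
for sg in(1,-1):
  for tt in(30,40,45):
    for p,psi in(([625,-5,55],0),([430,255,200],.5),([430,255,65],.5),([430,255,65],0.2)):
      print(sg,tt,p,robot.inverse_kinematics(p,tilt(psi,np.radians(tt),sg)))
E
```

```text
shelf [636.6  33.3] yaw -0.0739 res [[0.9, -1.1], [-0.3, -0.6], [0.2, -0.1], [-2.0, -0.2], [-0.9, -1.6], [-0.2, 0.0], [0.2, 4.1], [-1.1, 0.5]]
carton [543.2  33.3] yaw -0.0592 res [[0.1, -0.9], [-0.0, -0.7], [-0.2, -0.3], [-0.3, -1.0], [-0.6, -0.4], [-0.7, -0.0], [-0.8, 1.2], [0.6, -0.5], [-1.2, 0.7]]
tray [432.7 253. ] yaw -0.1111 res [[-0.0, -0.5], [0.5, -0.5], [0.6, -0.3], [-0.1, 0.3], [0.1, 0.6], [-0.9, -2.5], [-0.6, -2.6]]
cap [[629.3 -13.9 106. ]] [[632.  -13.6 106. ]]
turq cap top [[376.3  41.  100. ]] [[376.9  44.7 100. ]]
scope (455, 285) [[285.0, -224.0], [302.0, -171.0], [319.0, -119.0]]
scope (492, 290) [[273.0, -305.0], [291.0, -243.0], [310.0, -180.0]]
scope (456, 258) [[345.0, -231.0], [354.0, -177.0], [364.0, -124.0]]
scope (475, 210) [[451.0, -281.0], [448.0, -221.0], [445.0, -162.0]]
scope side (88, 258) [[220.0, -24.0], [269.0, -90.0], [319.0, -157.0]]
scope side (60, 320) [[204.0, -135.0], [257.0, -181.0], [309.0, -227.0]]
scope side (205, 300) [[429.0, -119.0], [440.0, -168.0], [451.0, -217.0]]
[ 1.   0.2  0.  -0. ]
carton [-0.2  0.2  1.8 -0.   1.1 -0.2]
carton- 
[... 601 characters left out ...]
0.5  0.6 -2.3]
1 45 [430, 255, 65] [ 0.1 -0.2  2.5  1.5  0.3  3. ]
1 45 [430, 255, 65] None
-1 30 [625, -5, 55] [-0.3  0.3  2.3  2.5  0.5 -1.2]
-1 30 [430, 255, 200] [ 0.1 -0.7  2.7  1.2  0.4  0.2]
-1 30 [430, 255, 65] [ 0.1 -0.   2.6  2.4  0.6 -1.2]
-1 30 [430, 255, 65] [ 0.4  0.   2.6  3.5  0.5 -1.8]
-1 40 [625, -5, 55] [-0.3  0.2  2.2  2.1  0.3 -0.8]
-1 40 [430, 255, 200] [ 0.1 -0.6  2.5  0.7  0.5  0.7]
-1 40 [430, 255, 65] [ 0.1 -0.2  2.6  1.9  0.3 -0.6]
-1 40 [430, 255, 65] [ 0.4 -0.1  2.5  3.8  0.2 -2.1]
-1 45 [625, -5, 55] [-0.3  0.2  2.2  1.6  0.2 -0.3]
-1 45 [430, 255, 200] [ 0.1 -0.6  2.5  0.5  0.6  0.9]
-1 45 [430, 255, 65] [ 0.1 -0.2  2.5  1.5  0.3 -0.2]
-1 45 [430, 255, 65] None
```

```bash
python3 - <<'E'
from h import *
from scipy.optimize import minimize_scalar,least_squares
np.set_printoptions(precision=3,suppress=True)
# wrist centre: d behind TCP along tool z such that arm joints 1-3 don't depend on orientation
p0=np.array([560,0,330.])
rots=[down(0),tilt(0,np.radians(75)),tilt(-.2,np.radians(80)),tilt(.3,np.radians(70))]
def f(d):
    J=[]
    for q in rots:
        r=robot.inverse_kinematics(p0+R.from_quat(q).apply([0,0,d]),q)
        if r is None: return 9
        J.append(r[:3])
    return np.ptp(J,axis=0).sum()
v=[(d,f(d)) for d in range(100,320,10)]
d=min(v,key=lambda a:a[1])[0]; r=minimize_scalar(f,bounds=(d-12,d+12),method="bounded"); d=r.x
print("wrist d",d,r.fun)
# fit shoulder/elbow geometry: wrist W from j1..j3
J=[];W=[]
for x in(400,500,620):
  for y in(-100,100,250):
    for z in(200,350):
      q=down(0); r=robot.inverse_kinematics([x,y,z],q)
      if r is not None: J.append(r[:3]);W.append([x,y,z+d])
J=np.array(J);W=np.array(W)
def fk(p,J):
    a,h,l2,l3,off=p
    rr=a+l2*np.sin(J[:,1])+l3*np.sin(J[:,1]+J[:,2]); z=h+l2*np.cos(J[:,1])+l3*np.cos(J[:,1]+J[:,2])
    c,s=np.cos(J[:,0]),np.sin(J[:,0]); return np.c_[c*rr-s*off,s*rr+c*off,z]
o=least_squares(lambda p:(fk(p,J)-W).ravel(),[0,200,400,400,120]); print(o.x,o.cost)
for tt in(20,25,30,35):
  for psi in(-.3,-.15,0.,.15):
    q=tilt(psi,np.radians(tt),-1); z=R.from_quat(q).apply([0,0,1]); p=np.array([632,-14,62])+11*z
    r=robot.inverse_kinematics(p,q)
    if r is not None:
      a,h,l2,l3,off=o.x; el=fk([a,h,l2,0,off],np.array([r[:3]]))[0]
      print(tt,psi,r,"W",(p-d*z).round(),"elbow",el.round())
E
```

```text
wrist d 297.39999819441914 3.3891036643751704e-09
[ -4.667 254.352 382.314 519.001 119.9  ] 441.43542407970307
20 -0.3 [-0.147  0.454  2.218  3.35   0.76  -1.671] W [375.  66. 160.] elbow [179.  95. 598.]
20 -0.15 [-0.261  0.436  2.254  2.991  0.773 -1.501] W [366.  26. 160.] elbow [182.  75. 601.]
20 0.0 [-0.375  0.431  2.263  2.648  0.814 -1.351] W [363. -14. 160.] elbow [188.  55. 602.]
20 0.15 [-0.477  0.44   2.246  2.339  0.874 -1.227] W [366. -54. 160.] elbow [196.  34. 600.]
25 -0.3 [-0.151  0.393  2.216  3.378  0.61  -1.702] W [384.  63. 183.] elbow [158.  97. 608.]
25 -0.15 [-0.258  0.372  2.25   2.972  0.619 -1.478] W [375.  25. 183.] elbow [161.  82. 610.]
25 0.0 [-0.365  0.367  2.259  2.592  0.668 -1.282] W [372. -14. 183.] elbow [167.  65. 611.]
25 0.15 [-0.462  0.377  2.242  2.264  0.743 -1.133] W [375. -53. 183.] elbow [175.  47. 610.]
30 -0.3 [-0.156  0.341  2.204  3.424  0.462 -1.753] W [395.  59. 205.] elbow [140.  99. 615.]
30 -0.15 [-0.255  0.32   2.236  2.939  0.467 -1.442] W [387.  23. 205.] elbow [142.  87. 617.]
30 0.0 [-0.354  0.314  2.244  2.502  0.526 -1.182] W [384. -14. 205.] elbow [148.  73. 618.]
30 0.15 [-0.444  0.325  2.229  2.154  0.619 -1.007] W [387. -51. 205.] elbow [157.  58. 617.]
35 -0.3 [-0.161  0.301  2.183  3.513  0.319 -1.845] W [408.  55. 226.] elbow [127. 101. 619.]
35 -0.15 [-0.251  0.28   2.213  2.874  0.319 -1.375] W [400.  21. 226.] elbow [128.  91. 622.]
35 0.0 [-0.342  0.274  2.221  2.349  0.395 -1.019] W [397. -14. 226.] elbow [133.  80. 622.]
35 0.15 [-0.424  0.285  2.206  1.993  0.509 -0.83 ] W [400. -49. 226.] elbow [143.  67. 621.]
```

```bash
cat >> h.py <<'E'
def grasp_tcp(g,q): return np.asarray(g,float)+11*R.from_quat(q).apply([0,0,1])
def st(m=""): print(m,"t %.1f"%robot.current_t(),robot.current_tcp_pos(),"w %.2f"%robot.current_width(),"F",robot.current_contact_force(),"g",robot.current_gripper_force())
E
cat > a1.py <<'E'
from h import *
q0=robot.current_eef_rot()
robot.reach([200,-430,560],q0); st("up")
q=down(-.059)
robot.command_gripper(.85,40)
robot.reach([480,33,540],q); st("over")
robot.reach([543,33,200],q)
robot.move_linear([543,33,56],rate=120); st("at")
robot.command_gripper(0.0,40); st("grip")
robot.move_linear([543,33,90],rate=80); st("lift")
robot.move_linear([440,-12,90],rate=120,frame=down(-.074)); 
robot.move_linear([440,-12,57.5],rate=60); st("down")
robot.command_gripper(.85); 
robot.move_linear([440,-12,200],rate=200);st("free")
d=robot.capture("side"); cv2.imwrite("pics/s2.png",cv2.resize(d["pixels"][150:340,100:370,::-1],None,fx=2.9,fy=2.9,interpolation=cv2.INTER_CUBIC))
E
python3 a1.py
```

```text
up t 3.0 [ 200.1 -430.3  558.1] w 1.00 F [ 0.7 -0.2 -0.1] g 0.0
over t 5.2 [480.1  32.2 539.9] w 0.84 F [-0.3 -1.   0.6] g 0.0
at t 7.9 [543.8  32.9  56.9] w 0.85 F [ 0.4 -0.1  0.4] g 0.0
grip t 8.3 [543.4  32.9  56.6] w 0.42 F [-1.3  0.2  3.4] g 40.46271085739136
lift t 8.9 [543.1  33.   90.4] w 0.41 F [ 0.8  1.2 -1.4] g 39.98767554759979
down t 10.6 [439.8 -11.9  57. ] w 0.42 F [ 0.6  0.2 -0.6] g 40.06140410900116
free t 11.9 [439.2 -11.8 198.7] w 0.85 F [ 0.1 -0.  -0.2] g 0.0
```

View pics/s2.png

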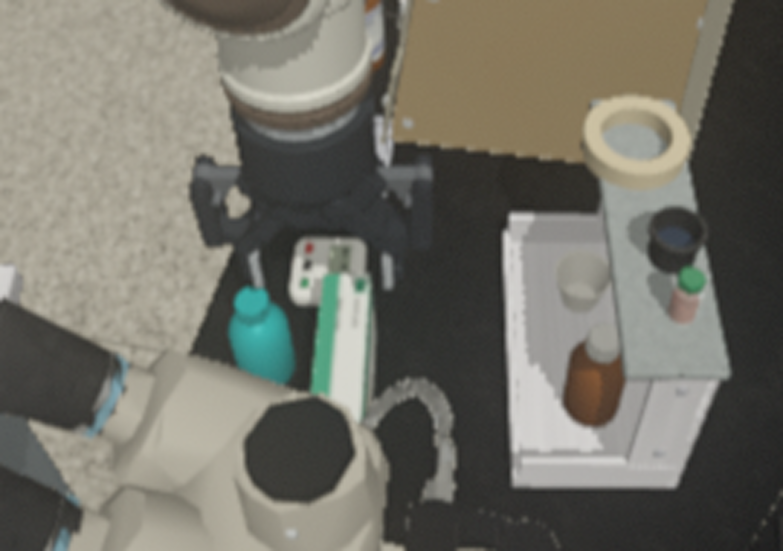

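Carton stands aside at s2 (345,340), clear of the turquoise bottle (262,335); the amber bottle is undisturbed at s2 (595,380).

```bash
python3 - <<'E'
from h import *
np.set_printoptions(precision=2,suppress=True)
robot.reach([440,20,450],down(-.07)); j=robot.current_joint_pos(); st(); print(j)
g=np.array([631,-14,60.])
for psi in(-.1,-.2):
  for tt in(32,36):
    q=tilt(psi,np.radians(tt),-1)
    z=R.from_quat(q).apply([0,0,1])
    for n,p in(("hi",g-90*z+[0,0,120]),("pre",g-90*z),("g",g),("lift",g+[0,0,30]),("back",g+[-48,0,30]),("up",g+[-60,0,140])):
        print(psi,tt,n,p,robot.inverse_kinematics(grasp_tcp(p,q),q))
for psi in(-.1,.1,.3,.5,.7):
    q=tilt(psi,np.radians(36),-1)
    for p in([432,253,200],[432,253,120],[432,253,58]): print("tray",psi,p,robot.inverse_kinematics(grasp_tcp(p,q),q))
E
```

```text
t 13.0 [439.78  19.94 447.72] w 0.85 F [-0.23  0.42 -0.49] g 0.0
[-0.23 -0.24  1.58 -0.    1.81 -0.16]
-0.1 32 hi [555.06  -6.38 227.69] [-0.33 -0.41  2.44  1.06  0.23  0.4 ]
-0.1 32 pre [555.06  -6.38 107.69] [-0.33 -0.03  2.46  2.52  0.35 -1.11]
-0.1 32 g [631. -14.  60.] [-0.29  0.3   2.23  2.75  0.43 -1.31]
-0.1 32 lift [631. -14.  90.] [-0.29  0.21  2.25  2.68  0.36 -1.23]
-0.1 32 back [583. -14.  90.] [-0.33  0.1   2.38  2.61  0.39 -1.2 ]
-0.1 32 up [571. -14. 200.] [-0.34 -0.28  2.41  1.52  0.2  -0.08]
-0.1 36 hi [558.55  -6.73 232.9 ] [-0.32 -0.4   2.38  0.68  0.29  0.78]
-0.1 36 pre [558.55  -6.73 112.9 ] [-0.32 -0.07  2.43  2.25  0.23 -0.82]
-0.1 36 g [631. -14.  60.] [-0.28  0.27  2.21  2.65  0.32 -1.21]
-0.1 36 lift [631. -14.  90.] [-0.28  0.19  2.22  2.51  0.25 -1.07]
-0.1 36 back [583. -14.  90.] [-0.32  0.07  2.36  2.45  0.28 -1.03]
-0.1 36 up [571. -14. 200.] [-0.33 -0.28  2.37  1.01  0.22  0.43]
-0.2 32 hi [556.2    1.16 227.69] None
-0.2 32 pre [556.2    1.16 107.69] [-0.23 -0.01  2.44  3.06  0.3  -1.51]
-0.2 32 g [631. -14.  60.] [-0.22  0.31  2.22  3.09  0.4  -1.
[... 662 characters left out ...]
, 200] [ 0.45 -0.42  2.47 -1.02  0.33  2.77]
tray 0.1 [432, 253, 120] [ 0.45 -0.17  2.49  4.39  0.29 -2.6 ]
tray 0.1 [432, 253, 58] [ 0.45  0.08  2.47  3.89  0.42 -2.06]
tray 0.3 [432, 253, 200] [ 0.28 -0.54  2.54  0.09  0.2   1.46]
tray 0.3 [432, 253, 120] None
tray 0.3 [432, 253, 58] [ 0.28  0.01  2.54  3.09  0.35 -1.53]
tray 0.5 [432, 253, 200] [ 0.09 -0.6   2.57  0.91  0.42  0.45]
tray 0.5 [432, 253, 120] [ 0.09 -0.32  2.6   1.71  0.33 -0.39]
tray 0.5 [432, 253, 58] [ 0.09 -0.02  2.57  2.3   0.45 -1.03]
tray 0.7 [432, 253, 200] [-0.06 -0.57  2.56  1.08  0.69  0.09]
tray 0.7 [432, 253, 120] [-0.06 -0.29  2.58  1.47  0.6  -0.4 ]
tray 0.7 [432, 253, 58] [-0.06 -0.01  2.56  1.84  0.62 -0.84]
```

```bash
python3 - <<'E'
from h import *
np.set_printoptions(precision=2,suppress=True)
g=np.array([631,-14,60.])
for psi in(.1,.18):
  for tt in(34,):
    q=tilt(psi,np.radians(tt),-1)
    z=R.from_quat(q).apply([0,0,1])
    for n,p in(("hi",g-90*z+[0,0,120]),("pre",g-90*z),("pre45",g-45*z),("g",g),("lift",g+[0,0,30]),("back",g+[-48,0,30]),("up",g+[-60,0,140])):
        r=robot.inverse_kinematics(grasp_tcp(p,q),q); print(psi,tt,n,p,r)
    for s in(.25,.5,.75,1):
        qq=tilt(psi+s*(.7-psi),np.radians(tt),-1); p=(1-s)*np.array([571,-14,200])+s*np.array([432,253,200]); print("tr",s,robot.inverse_kinematics(grasp_tcp(p,qq),qq))
for tt in(34,):
    q=tilt(.7,np.radians(tt),-1); z=R.from_quat(q).apply([0,0,1])
    for p in([432,253,58],np.array([432,253,58])-50*z,np.array([432,253,58])-80*z): print("tray",p,robot.inverse_kinematics(grasp_tcp(p,q),q))
E
```

```text
0.1 34 hi [556.76 -21.45 230.33] [-0.52 -0.4   2.41  1.14  0.56  0.12]
0.1 34 pre [556.76 -21.45 110.33] [-0.52 -0.05  2.44  1.8   0.52 -0.65]
0.1 34 pre45 [593.88 -17.72  85.16] [-0.45  0.14  2.33  2.    0.5  -0.82]
0.1 34 g [631. -14.  60.] [-0.4   0.29  2.22  2.14  0.49 -0.93]
0.1 34 lift [631. -14.  90.] [-0.4   0.2   2.23  2.01  0.46 -0.78]
0.1 34 back [583. -14.  90.] [-0.46  0.09  2.36  1.98  0.5  -0.79]
0.1 34 up [571. -14. 200.] [-0.48 -0.28  2.39  1.31  0.49 -0.06]
tr 0.25 [-0.42 -0.4   2.47  1.25  0.58 -0.04]
tr 0.5 [-0.34 -0.5   2.54  1.19  0.65 -0.01]
tr 0.75 [-0.23 -0.56  2.57  1.16  0.69  0.01]
tr 1 [-0.08 -0.57  2.58  1.15  0.69  0.02]
0.18 34 hi [557.59 -27.36 230.33] [-0.58 -0.37  2.39  1.17  0.67  0.01]
0.18 34 pre [557.59 -27.36 110.33] [-0.58 -0.02  2.42  1.67  0.61 -0.62]
0.18 34 pre45 [594.3  -20.68  85.16] [-0.51  0.15  2.31  1.85  0.58 -0.75]
0.18 34 g [631. -14.  60.] [-0.44  0.3   2.21  1.98  0.56 -0.86]
0.18 34 lift [631. -14.  90.] [-0.44  0.21  2.22  1.86  0.53 -0.72]
0.18 34 back [583. -14.  90.] [-0.51  0.11  2.35  1.83  0.57 -0.74]
0.18 34 up [571. -14. 200.] [-0.52 -0.26  2.38  1.3   0.59 -0.12]
tr 0.25 [-0.46 -0.38  2.46  1.25  0.65 -0.09]
tr 0.5 [-0.37 -0.48  2.53  1.2   0.7  -0.05]
tr 0.75 [-0.24 -0.55  2.57  1.16  0.71 -0.01]
tr 1 [-0.08 -0.57  2.58  1.15  0.69  0.02]
tray [432, 253, 58] [-0.08  0.02  2.56  1.91  0.67 -0.92]
tray [400.3  226.3   85.96] None
tray [381.27 210.27 102.74] None
```

```bash
cat > a2.py <<'E'
from h import *
g=np.array([631,-14,57.]); q=tilt(.1,np.radians(34),-1); z=R.from_quat(q).apply([0,0,1])
L=lambda p,r,f=None: robot.move_linear(grasp_tcp(p,q if f is None else f),rate=r,frame=f)
robot.command_gripper(.82,40)
robot.reach(grasp_tcp(g-90*z+[0,0,120],q),q); st("hi")
L(g-90*z,150); st("pre")
L(g,100); st("at")
robot.command_gripper(0,40); st("grip")
L(g+[0,0,28],50); st("lift")
L(g+[-48,0,30],80); st("back")
d=robot.capture("side"); cv2.imwrite("pics/s3.png",cv2.resize(d["pixels"][150:340,100:370,::-1],None,fx=2.9,fy=2.9,interpolation=cv2.INTER_CUBIC))
E
python3 a2.py
```

```text
hi t 14.4 [566.6 -20.6 222.7] w 0.82 F [ 0.2 -0.6  1. ] g 0.0
pre t 15.3 [566.9 -20.8 102.5] w 0.82 F [ 0.6 -0.  -0.1] g 0.0
at t 16.4 [639.9 -13.1  51.2] w 0.82 F [-0.4  0.7 -0.1] g 0.0
grip t 16.7 [640.3 -13.3  51.4] w 0.51 F [-1.5 -0.6  3.6] g 41.23568008408711
lift t 17.4 [639.7 -13.   78.4] w 0.51 F [-0.8 -0.  -1.3] g 40.85025082517859
back t 18.2 [592.5 -13.3  81.2] w 0.51 F [-0.8 -0.7 -2.1] g 40.8548754442927
```

View pics/s3.png

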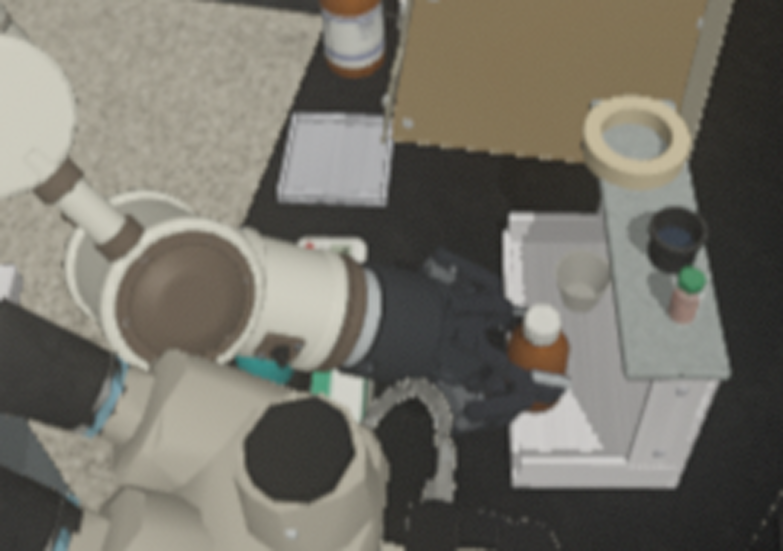

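The bottle is held upright at s3 (540,355), clear of the roof; the carton and crucible are undisturbed.

```bash
cat > a3.py <<'E'
from h import *
tt=np.radians(34)
def L(p,r,psi): q=tilt(psi,tt,-1); robot.move_linear(grasp_tcp(p,q),rate=r,frame=q)
L([571,-14,200],120,.1)
L([432.5,252,200],110,.7); st("over tray")
L([432.5,252,75],110,.7)
f0=np.array(robot.current_contact_force()); z=62
while z>51:
    L([432.5,252,z],40,.7); f=np.array(robot.current_contact_force())
    if f[2]-f0[2]>5: break
    z-=(2 if z>57 else 1)
print("z",z); st("placed")
robot.command_gripper(.74); st("open")
L([432.5,252,z+90],100,.7); st("clear")
d=robot.capture("side"); cv2.imwrite("pics/s4.png",cv2.resize(d["pixels"][100:300,100:370,::-1],None,fx=2.9,fy=2.9,interpolation=cv2.INTER_CUBIC))
E
python3 a3.py
```

```text
over tray t 22.2 [439.6 257.7 193.9] w 0.51 F [ 0.   0.7 -1.8] g 40.8380261595903
z 54
placed t 25.2 [440.4 258.4  49.3] w 0.51 F [-4.2 -1.7  8.2] g 41.71691216764884
open t 25.6 [439.3 257.8  47.7] w 0.74 F [-0.1 -0.7  0.3] g 0.0
clear t 26.6 [439.1 257.9 137.2] w 0.74 F [-0.7 -1.1  0.3] g 0.0
```

View pics/s4.png

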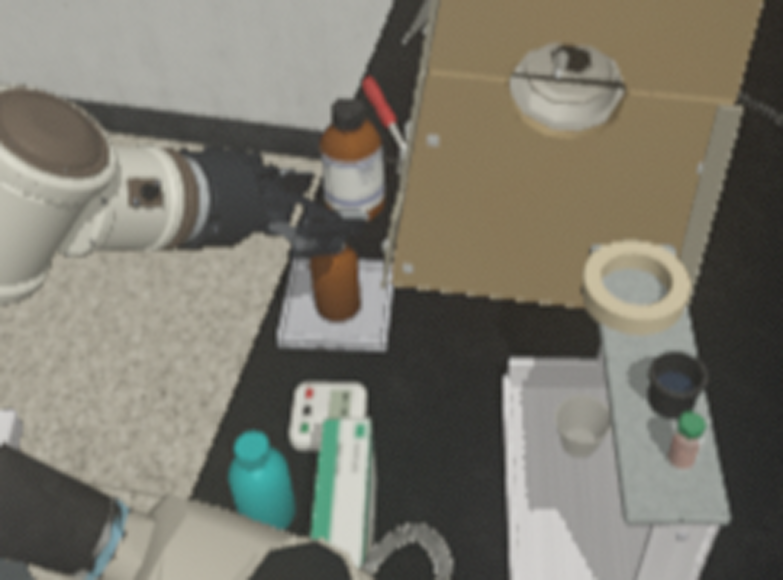

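Bottle stands in the tray at s4 (337,285); the timer, crucible and big bottle are untouched. Next I take a fresh top view to refine the lip pose.

```bash
python3 - <<'E'
from h import *
t=robot.capture("top");s=robot.capture("side")
a=cv2.resize(t["pixels"][130:245,265:395,::-1],None,fx=3,fy=3,interpolation=cv2.INTER_CUBIC)
b=cv2.resize(s["pixels"][190:340,255:365,::-1],None,fx=3.6,fy=3.6,interpolation=cv2.INTER_CUBIC)
H=600;c=np.zeros((H,800,3),np.uint8);c[:a.shape[0],:a.shape[1]]=a;c[:b.shape[0],400:400+b.shape[1]]=b[:, :400]
cv2.imwrite("pics/t5.png",c)
E
```

```text
(no output)
```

View pics/t5.png

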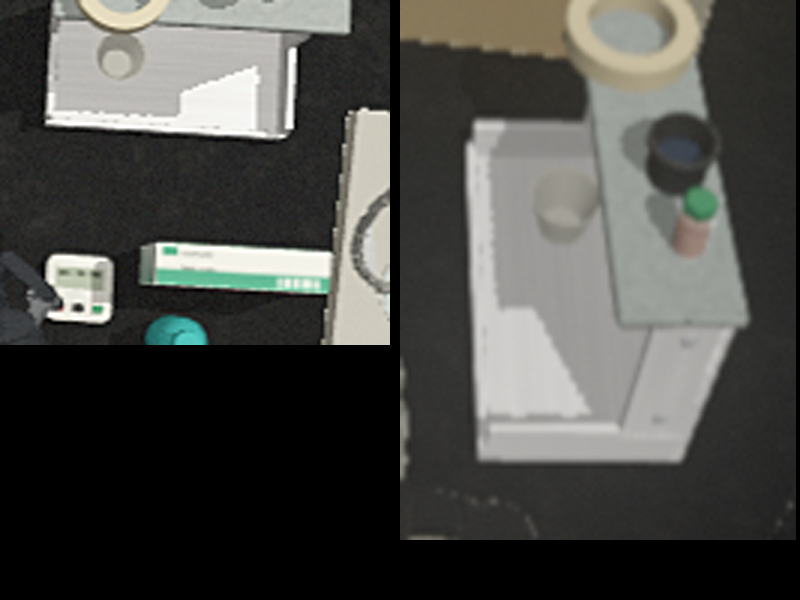

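```bash
cat > fit2.py <<'E'
import re
src=open("fit.py").read().split("fit([((-5,118")[0]; exec(src)
T3=lambda x,y:(t,265+(x+.5)/3-.5,130+(y+.5)/3-.5)
S3=lambda x,y:(s,255+(x-400+.5)/3.6-.5,190+(y+.5)/3.6-.5)
fit([((-65,113,0),T3(45,127)),((-65,-113,0),T3(290,139)),((-65,-113,0),S3(479,461)),((-65,-113,15),S3(478,436)),
 ((-5,-118,180),T3(350,34)),((-5,-118,180),S3(622,327)),((-5,-118,180),Tp(648,164)),((-5,118,180),Tp(247,148))],[636,33,-.07],"shelf2")
fit([((18,75.5,93),T3(157,243)),((-18,75.5,93),T3(155,285)),((-18,75.5,0),T3(141,285)),((18,75.5,0),T3(145,245))],[440,-12,-.07],"carton aside")
for c,d in(("top",t),("side",s)):
    K=d["pixels"][:,:,0].astype(float)
    for yl in(-80,-40,0,40,80):   # profile across the lip, dark->bright, at z=0
        P=np.array([[636.6+np.cos(-.074)*X-np.sin(-.074)*yl,33.3+np.sin(-.074)*X+np.cos(-.074)*yl,0] for X in np.arange(-85,-45,.5)])
        uv=proj(d,P).astype(np.float32); v=cv2.remap(K.astype(np.float32),uv[:,:1].copy(),uv[:,1:].copy(),cv2.INTER_LINEAR).ravel()
        i=np.argmax(np.gradient(cv2.GaussianBlur(v[:,None],(1,5),1).ravel())); print(c,yl,"edge at shelf x",-85+.5*i)
E
python3 fit2.py
```

```text
shelf2 [635.   33.3] yaw -0.0653 res [[0.2, 0.4], [-2.8, -0.1], [-0.4, 0.3], [0.3, 4.3], [0.1, -0.7], [-1.1, -1.8], [-0.2, -0.3], [0.9, -0.5]]
carton aside [436.1 -13. ] yaw -0.1048 res [[0.5, -0.2], [0.1, -0.3], [-0.1, -0.1], [-0.6, 0.6]]
top -80 edge at shelf x -63.5
top -40 edge at shelf x -65.5
top 0 edge at shelf x -64.5
top 40 edge at shelf x -64.0
top 80 edge at shelf x -63.0
side -80 edge at shelf x -65.5
side -40 edge at shelf x -66.0
side 0 edge at shelf x -64.5
side 40 edge at shelf x -65.0
side 80 edge at shelf x -65.5
```

```bash
cat > a4.py <<'E'
from h import *
tt=np.radians(34); q7=tilt(.7,tt,-1)
robot.move_linear(grasp_tcp([432.5,252,240],q7),rate=200)
robot.reach([440,20,430],down(-.074)); st("up")
robot.command_gripper(.85,40)
robot.reach([440,-12,200],down(-.074))
robot.move_linear([440,-12,57],rate=120)
robot.command_gripper(0,40); st("grip")
Y=-.07; q=down(Y); u=np.array([np.cos(Y),np.sin(Y),0]); m=np.array([553.8,39.5,0])
robot.move_linear([440,-12,90],rate=80)
robot.move_linear(m-14*u+[0,0,90],rate=110,frame=q)
robot.move_linear(m-14*u+[0,0,58.5],rate=60); robot.dwell(.3)
f0=np.array(robot.current_contact_force()); st("near")
k=-12.
while k<8:
    robot.move_linear(m+k*u+[0,0,58.5],rate=30); f=(np.array(robot.current_contact_force())-f0)
    if f@u<-5: break
    k+=1 if k>-7 else 2.5
print("contact k",k,f); st()
robot.move_linear(m+k*u+[0,0,56.8],rate=30); st("down")
np.save("k.npy",k)
robot.dwell(.3); st()
E
python3 a4.py
```

```text
up t 28.7 [439.7  20.7 427.9] w 0.74 F [-0.2  0.7 -0.6] g 0.0
grip t 31.6 [440.4 -12.1  57.5] w 0.41 F [-1.1  0.6  4.2] g 40.39536952972412
near t 34.4 [539.9  40.4  58.5] w 0.42 F [-0.3  0.4 -2.1] g 40.110681653022766
contact k 1.5 [-6.6  0.1  4.8]
 t 36.9 [553.1  39.8  57.7] w 0.42 F [-7.   0.4  2.7] g 40.82431733608246
down t 37.1 [553.2  39.7  57.4] w 0.41 F [-12.6   0.5  13.6] g 42.174339294433594
 t 37.4 [553.2  39.7  57.5] w 0.42 F [-12.3   0.1  13.3] g 42.17157304286957
```

```bash
python3 - <<'E'
from h import *
k=float(np.load("k.npy"));Y=-.07;u=np.array([np.cos(Y),np.sin(Y),0]); m=np.array([553.8,39.5,0])
robot.move_linear(m+k*u+[0,0,57.6],rate=30); st()
robot.command_gripper(.8); st("open")
p=np.array(robot.current_tcp_pos())
robot.move_linear([p[0],p[1],200],rate=120)
robot.reach([430,80,420],down(Y)); st("clear")
t=robot.capture("top");s=robot.capture("side")
a=cv2.resize(t["pixels"][120:250,200:395,::-1],None,fx=2.05,fy=2.05,interpolation=cv2.INTER_CUBIC)
b=cv2.resize(s["pixels"][190:340,250:360,::-1],None,fx=3.6,fy=3.6,interpolation=cv2.INTER_CUBIC)
c=np.zeros((600,800,3),np.uint8);c[:a.shape[0],:a.shape[1]]=a;c[:b.shape[0],402:402+b.shape[1]]=b[:, :398]
cv2.imwrite("pics/t6.png",c)
E
```

```text
t 37.7 [553.1  39.7  57.4] w 0.41 F [-9.6  1.1  7.1] g 41.36792063713074
open t 38.1 [555.8  39.3  57.8] w 0.80 F [ 0.7 -0.3  0.5] g 0.0
clear t 40.4 [430.1  79.8 418.2] w 0.80 F [-0.1  0.1 -0.5] g 0.0
```

View pics/t6.png

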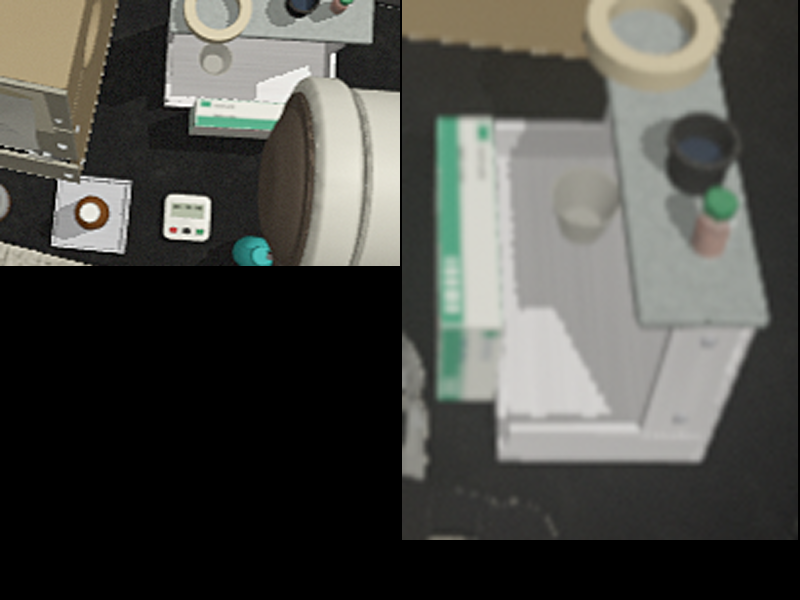

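Bottle is upright in the tray at t6 (91,212). The carton stands on its edge against the lip at t6 (470,260), and the crucible and timer are in place. One last close check of flushness with the arm out of the way.

```bash
python3 - <<'E'
from h import *
j=np.array(robot.current_joint_pos()); robot.goto_joints(j+np.array([.55,-.25,.2,0,.05,0])); st()
t=robot.capture("top");s=robot.capture("side")
a=cv2.resize(t["pixels"][150:205,275:375,::-1],None,fx=8,fy=8,interpolation=cv2.INTER_CUBIC)
b=cv2.resize(np.rot90(s["pixels"][215:320,240:290,::-1]),None,fx=3.2,fy=3.2,interpolation=cv2.INTER_CUBIC)
c=np.zeros((600,800,3),np.uint8);c[:440,:800]=a;c[440:600,:b.shape[1]]=b[:160]
cv2.imwrite("pics/t7.png",c)
E
```

```text
t 41.5 [242.9 252.  407.7] w 0.80 F [-0.4 -0.8  0.7] g 0.0
```

View pics/t7.png

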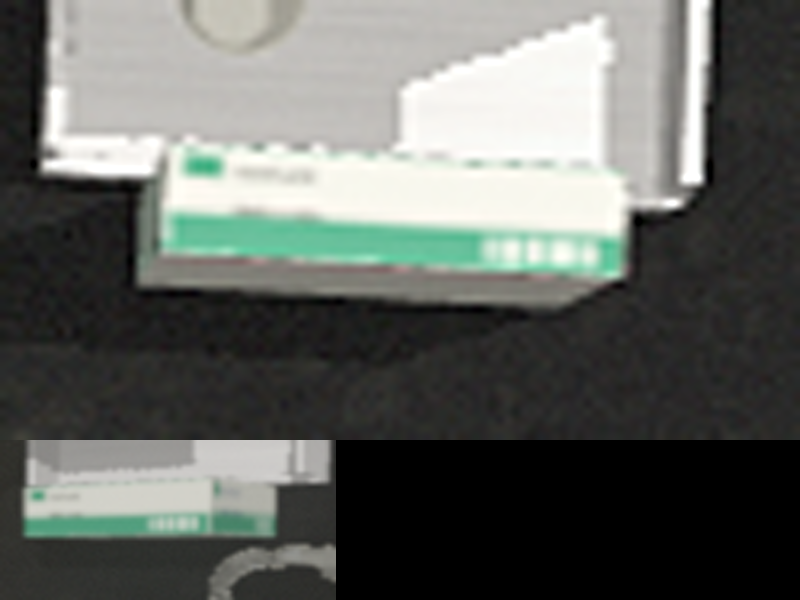

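The carton's front edge, t7 (160,252) to (620,278), runs parallel to the lip and meets it at (150,182). It is centred to within about 3 mm, so I am handing in.

```bash
python3 -c "
from station import robot
print(robot.hand_in(),robot.current_t())"
```

```text
the job is handed in; nothing more can be done
the job is handed in; nothing more can be done
```

The small amber bottle stands upright in the spill tray, and the carton is back on its long edge across the middle of the shelf front, against the lip to within about 1 mm by camera; the crucible, timer and large bottle looked unmoved, and I handed in at about 41.6 s of the 67 s allowed (no verdict returned).

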